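# Make up two practical kits in foam-lined trays

### The arm

A 6-joint arm with a two-finger parallel gripper is mounted at the origin on a cart in front of the work surface, level with it; the furniture and walls round the work are solid. World frame = base frame: x ahead of the robot, y to its left, z up, the work surface at z = 0. Lengths are in mm, angles in degrees, forces in N, time in s.
With the tool pointing down it reaches from about 300 to 850 mm from the base axis. Payload 4.2 kg.
Tool frame: the origin (TCP) lies midway between the tips of the shut fingers; the grasp point (between the pads) lies 19 mm behind it; x points along the fingers, z is the direction in which the jaws open and shut, and the axes are right-handed (so a half turn about x gives the same grasp; the last joint's range is limited). The gripper opens to 91 mm and grips with 3 to 60 N. Pads are 32 mm wide; open, the fingers measure 118 mm over their backs; the gripper's body (76 mm by 178 mm) begins 60 mm behind the grasp point.
Start: joints at [-1.146, 18.312, 89.639, -0, 72.044, -1.146], TCP at [575.016, 0, 213.976] pointing down, gripper open.
Joint ranges: [-177.97, 177.97], [-48.28, 115.42], [12.27, 149.76], [-77.06, 257.06], [2.81, 150.46], [-146.56, 146.56]. Speed limits (degrees/s): [147.25, 147.25, 180, 180, 180, 180].

### API

Orientations are given as [roll, pitch, yaw] about the fixed x, y, z axes, in that order (R = Rz(yaw) Ry(pitch) Rx(roll)).
In Python, from workcell import env gives the robot as it stands.
- The arm moves only by the tool send_rows, never from a script. Its argument "commands" is a list that holds one entry, the list of rows, each a list of 6 numbers: the shift along the tool's x, y, z normalised to -1 to 1, where 1 is 0.1 m, then the turn, a rotation vector about the tool's x, y, z normalised to -1 to 1, where 1 is 2 pi rad. In form: [[[x, y, z, wx, wy, wz], ...]]. A call has 1 to 20 rows; each row is the pose to reach, as a shift and turn from the pose commanded when the call began, along the tool's axes at that moment, turning the shorter way round; what a row does not reach only later rows make up. A row lasts 1/8 s, in which the tool goes at most 62.5 mm and 10.7 degrees, less where a joint would pass 70% of its speed; a pose out of reach is approached as far as the arm can. A call with a number of a shift or a turn outside -1 to 1 is refused whole. A call with a gripper value outside its range is refused whole. "jaw" is the closure, from -1 (fully open) to 1 (shut), so that 0 is half open, set as the call begins (left out, the last holds). The fingers move at their own pace and stop on an object; "force" is the grip in N (left out, the last holds). Time passes only in rows, so rows that repeat a pose let the fingers close. It gives the time, the measured TCP pose, the force and the opening at its end, in the units of the state.
- env.state(): the state, without advancing time (a new reading comes with each control period).
- env.grab_frame(name): name is "scene" or "side" or "wrist"; returns (picture, depth): 420x560x3 uint8, red, green, blue; 420x560 float32, mm along the optical axis (not along the pixel's ray), 0 where there is no reading.
- env.get_calibration(name): a dict with "mtx" (3x3 intrinsics, pixels), "camera_from_world" (4x4, takes a point from world to camera coordinates). Camera axes: x right, y up, looking along -z (the intrinsics and any distortion apply to the point x, -y, -z); pixel columns grow to the right and rows downward; lengths in mm; the calibration is good to about 2 mm. A picture is of the moment at which its call begins: read the wrist's pose just before it. get_calibration takes no time and is no camera call; for the wrist camera it gives the pose at the moment of the call.
- env.job_done(): hands the job in, once; it reports no verdict.
The state is a dict: "time_s": time; "qpos": joint angles; "qvel": joint speeds; "effort": joint torques, N m; "ee_pos": TCP position; "ee_rot": TCP orientation; "force": force on the tool from outside, world axes, zero at the start; "torque": the same for the moment, N m; "gripper_width": finger opening in mm.
Only numpy, scipy, OpenCV 4.12 (cv2) and the standard library are available. Lean on these libraries where they do the work, as an engineer would, in place of code of your own. Each camera call takes 0.05 s, during which the arm holds its last target.

### The job

Make up the two practical kits from the stock on the bench. The disc-test kit (the tray with three cut-outs) gets one covered agar dish, the forceps and the dropper bottle standing upright; the colony-count kit (the tray with two cut-outs) gets the other agar dish, either one, and the hand lens. Set each thing down gently, not dropped, so that it lies fully home in the cut-out made for it, and leave the yellow jar lid among the stock where it is.

Things in the scene. Friction and masses are not known exactly. Their poses are not given: they have to be found in the camera images.
- tray_three: Fixed tray, 168x225 mm (its x, y), grey rim 20 mm high, charcoal foam (top z 16 mm) with pale cut-out floors (z 4 mm). Origin: centre of underside; x away from the robot, y left. Dish: 80 mm round, centre (0, -9.5) mm, with 44 mm wide finger bays out to x = +-65. Bottle: 48 mm round, centre (0, -79.5). Forceps: groove 148 along x by 28, centre (0, 69.5), with a finger bay 40 (x) by 70 (y) across its middle.
- tray_two: Fixed tray, 168x171 mm (its x, y), grey rim 20 mm high, charcoal foam (top z 16 mm) with pale cut-out floors (z 4 mm). Origin: centre of underside; x away from the robot, y left. Dish: 80 mm round, centre (0, -36.5) mm, with 44 mm wide finger bays out to x = +-65. Lens: 64 mm round at (37, 42.5) plus handle slot 28 wide back to x = -70, finger bay 40 (x) by 70 (y) at (-20, 42.5), where the lens's point belongs, its glass towards +x.
- dish_1_mid (a point): Covered agar dish, a flat pale disc 65 mm in diameter, 14 mm high (the cover overhangs: the full 65 mm from 4 mm up, 60 mm below). The point is at its centre, 7 mm up; z up. The two dishes are alike and either may go in either tray.
- dish_2_mid (a point): The other covered agar dish, the same as dish_1: 65 mm in diameter, 14 mm high, point at its centre, 7 mm up.
- bottle_mid (a point): Dropper bottle standing upright: round body 34 mm in diameter up to 53 mm, then a narrow 21 mm cap and nozzle, 78 mm high in all. The point is on its axis, 39 mm up; z up.
- forceps_mid (a point): Steel forceps lying flat, 133 mm long along their own y, 14 mm wide along x, 8 mm high. The point is at the middle, 4 mm up. Either end may point either way in the groove.
- lens_mid (a point): Hand lens (magnifier) lying flat, black, 125 mm long along its own y. The point is on the axis of the 13 mm round handle, 7 mm up, with 42 mm of handle behind it (-y) and 33 mm ahead (+y); the centre of the glass (50 mm ring, 10 mm thick) is 57 mm ahead along +y. Gripped at the point it is heavier on the glass side.
- jar_lid_mid (a point): Bystander, loose: yellow screw lid of a jar, 64 mm in diameter, 18 mm high, among the stock; belongs to no kit. Point at its centre, 9 mm up.
There are look-alikes about, which are no part of the job. Leave any orange or purple look-alike of the part that bears dish_2_mid alone.

How it is judged:
By the outcome, as a careful person would: the job done as asked, in the order asked, and still so for the second after the job is handed in, with the robot touching nothing.
It also fails if it takes over 128 s, if anything falls off the work surface, if the arm or the gripper's body presses on something with over 40 N, if the wrist force passes 120 N, or if a joint passes its speed limit or range.

## Working session

There is one attempt and no reset: what is moved stays moved. The work goes in short steps, Python scripts to look and compute and a tool call to move; the robot and the scene stay as the last step left them, time stands still between calls to the robot, and variables do not carry over. Pictures are saved under pics/ and viewed, and the job is handed in when it is done.

Besides the shell and the picture viewer there is one more tool, called after "Request:" as name(argument=value, ...) on one line, values as JSON. send_rows: Moves the arm, as the interface text tells. Its arguments: {"type":"object","properties":{"commands":{"type":"array","items":{"type":"array","items":{"type":"array","items":{"type":"number","minimum":-1,"maximum":1}}}},"jaw":{"type":"number"},"force":{"type":"number"}},"required":["commands"]}

```bash
ls; mkdir -p pics; python3 - <<'E'
from workcell import env
import cv2,numpy as np
s=env.state();print(s)
for n in["scene","side","wrist"]:
    c=env.get_calibration(n);print(n,c)
    p,d=env.grab_frame(n);np.savez(f"pics/{n}0.npz",p=p,d=d,**{k:np.array(v) for k,v in c.items()})
    cv2.imwrite(f"pics/{n}0.png",p[:,:,::-1])
E
```

```text
pics
{'time_s': 0.0, 'qpos': array([-1.14430931e+00,  1.83511872e+01,  8.97092872e+01, -2.90983728e-03,
        7.20440821e+01, -1.14317210e+00]), 'qvel': array([ 0.00291566,  0.00860096, -0.04305695, -0.11239096,  0.02831444,
        0.0265699 ]), 'effort': array([-5.01459035e-04, -4.12465632e+01, -2.31973493e+01,  7.28826877e-02,
        4.58198413e-02, -1.41870069e-04]), 'ee_pos': array([5.74466705e+02, 1.13192568e-02, 2.13105324e+02]), 'ee_rot': array([-179.62753227,   89.89540683, -179.6277699 ]), 'force': array([0.36185559, 0.07334838, 0.08192276]), 'torque': array([-0.01450703,  0.0176638 , -0.02572527]), 'gripper_width': 91.284955677392}
scene {'mtx': array([[442.62742473,   0.        , 281.07949648],
       [  0.        , 442.62742473, 212.21760816],
       [  0.        ,   0.        ,   1.        ]]), 'camera_from_world': array([[ 5.89754532e-01, -8.07336509e-01, -1.99336981e-02,
        -3.59706338e+02],
       [ 4.33247135e-01,  2.95461100e-01,  8.51469118e-01,
        -2.58266808e+02],
       [-6.81532473e-01, -5.10793989e-01,  5.24025752e-01,
        -9.46336441e+02],
 
[... 448 characters left out ...]
    [-1.00603166e-01,  8.62823716e-01,  4.95393014e-01,
        -1.10376584e+03],
       [ 0.00000000e+00,  0.00000000e+00,  0.00000000e+00,
         1.00000000e+00]])}
wrist {'mtx': array([[356.63967732,   0.        , 280.64014451],
       [  0.        , 356.63967732, 207.59919536],
       [  0.        ,   0.        ,   1.        ]]), 'camera_from_world': array([[ 9.99997160e-01,  1.31758649e-04, -2.37982241e-03,
        -5.74042450e+02],
       [-8.15669148e-04,  9.57101135e-01, -2.89752915e-01,
         3.38941291e+01],
       [ 2.23955327e-03,  2.89754033e-01,  9.57098524e-01,
        -3.91839331e+02],
       [ 0.00000000e+00,  0.00000000e+00,  0.00000000e+00,
         1.00000000e+00]])}
```

View pics/scene0.png

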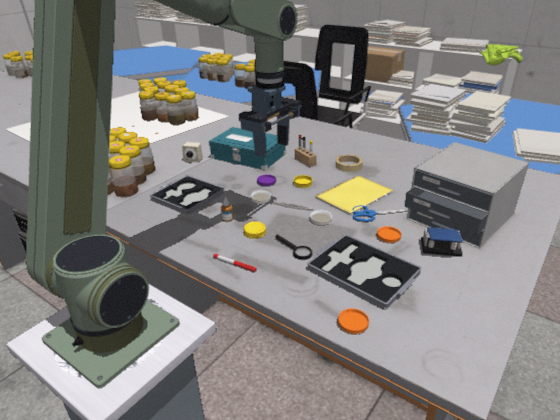

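View pics/side0.png

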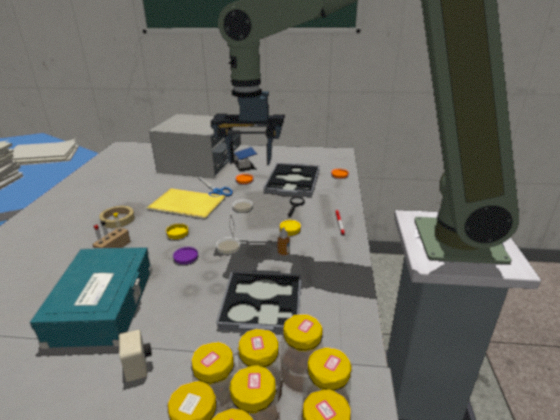

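View pics/wrist0.png

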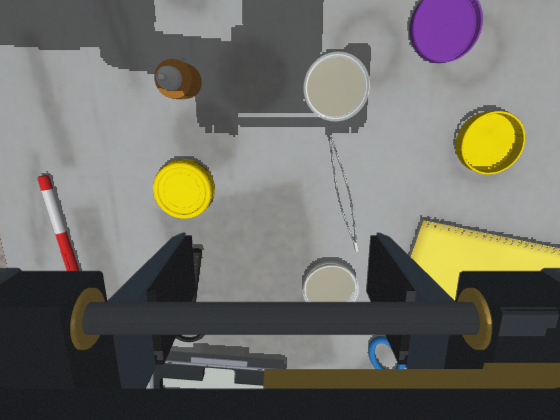

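The wrist view shows the dishes at about (336,87) and (330,288), the bottle at (178,78), the forceps at (342,190) and the jar lid at (183,188). The lens is hidden by a finger, and the trays show in the scene and side views. Next I'll do rough positions.

```bash
cat > h.py <<'E'
import numpy as np, cv2
from scipy.spatial.transform import Rotation as R
def load(f):
    z=np.load(f);return z['p'],z['d'],z['mtx'],z['camera_from_world']
def ray(K,T,u,v):
    d=np.array([(u-K[0,2])/K[0,0],-(v-K[1,2])/K[1,1],-1.]); Rm=T[:3,:3]
    return -Rm.T@T[:3,3], Rm.T@d
def onz(K,T,u,v,z):
    o,d=ray(K,T,u,v);return o+d*(z-o[2])/d[2]
def dep(K,T,u,v,D):
    o,d=ray(K,T,u,v);return o+d*D
def cloud(f):
    p,d,K,T=load(f);h,w=d.shape
    u,v=np.meshgrid(np.arange(w),np.arange(h))
    c=np.stack([(u-K[0,2])/K[0,0]*d,-(v-K[1,2])/K[1,1]*d,-d],-1)
    W=(c-T[:3,3])@T[:3,:3]; W[d<=0]=np.nan
    return p,d,W
def proj(K,T,P):
    c=T[:3,:3]@np.array(P)+T[:3,3];return K[0,2]+K[0,0]*c[0]/-c[2],K[1,2]-K[1,1]*c[1]/-c[2]
def grab(name,f):
    from workcell import env
    c=env.get_calibration(name);p,d=env.grab_frame(name)
    np.savez(f"pics/{f}.npz",p=p,d=d,**{k:np.array(v) for k,v in c.items()});cv2.imwrite(f"pics/{f}.png",p[:,:,::-1])
E
python3 - <<'E'
from h import *
for n,u,v in [('scene',193,193),('scene',363,268),('scene',228,212),('scene',262,197),('scene',320,217),('scene',255,230),('scene',295,247),('scene',285,207),('side',292,180),('side',261,302),('side',228,246),('side',242,206),('side',290,227),('side',283,241),('side',295,205)]:
    p,d,W=cloud(f'pics/{n}0.npz');_,_,K,T=load(f'pics/{n}0.npz')
    print(n,u,v,np.round(W[v,u]),np.round(onz(K,T,u,v,10)),p[v,u])
p,d,K,T=load('pics/wrist0.npz');print(ray(K,T,280,207))
p,d,W=cloud('pics/wrist0.npz')
for u,v in [(336,87),(330,288),(178,78),(342,190),(183,188),(490,140),(400,150),(194,262),(188,336)]: print(u,v,np.round(W[v,u]),np.round(onz(K,T,u,v,10)))
E
```

```text
scene 193 193 [528. 299.   5.] [522. 292.  10.] [147 149 147]
scene 363 268 [ 491. -340.    8.] [ 489. -341.   10.] [188 188 186]
scene 228 212 [467.  86.  37.] [498. 117.  10.] [ 53  83 103]
scene 262 197 [623.  84.  14.] [628.  89.  10.] [163 157 143]
scene 320 217 [ 625. -131.   14.] [ 631. -127.   10.] [164 159 148]
scene 255 230 [462. -18.  16.] [468. -12.  10.] [238 217  55]
scene 295 247 [ 465. -152.   10.] [ 466. -152.   10.] [48 48 49]
scene 285 207 [628.  -2.   4.] [619.  -8.  10.] [144 142 143]
side 292 180 [ 490. -331.    7.] [ 490. -326.   10.] [129 131 124]
side 261 302 [507. 313.  13.] [507. 310.  10.] [25 28 30]
side 228 246 [626. 112.  16.] [628. 103.  10.] [153 146 127]
side 242 206 [ 631. -113.   14.] [ 633. -120.   10.] [153 146 128]
side 290 227 [469.   5.  18.] [470.  -8.  10.] [229 203   0]
side 283 241 [477. 117.  45.] [483.  66.  10.] [85 54 18]
side 295 205 [ 465. -143.    9.] [ 465. -141.   10.] [33 32 31]
(array([574.94601104,  81.17255203, 383.48364886]), array([-0.00403585, -0.28814623, -0.95758107]))
336 87 [629.  93.  13.] [629.  93.  10.]
330 288 [ 632. -129.   13.] [ 632. -130.   10.]
178 78 [486.  99.  60.] [473. 102.  10.]
342 190 [642. -15.  -1.] [640. -12.  10.]
183 188 [471.  -8.  16.] [469. -10.  10.]
490 140 [795.  40.   2.] [790.  41.  10.]
400 150 [702.  29.  -2.] [698.  31.  10.]
194 262 [476. -96.  14.] [475. -97.  10.]
188 336 [ 459. -200.    5.] [ 460. -197.   10.]
```

```bash
python3 - <<'E'
import cv2
a=cv2.imread('pics/side0.png')[140:340,150:370];cv2.imwrite('pics/sz.png',cv2.resize(a,None,fx=3,fy=3,interpolation=2)[:600])
a=cv2.imread('pics/scene0.png')[160:310,140:430];cv2.imwrite('pics/cz.png',cv2.resize(a,(780,403),interpolation=2))
E
```

```text
(no output)
```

View pics/sz.png

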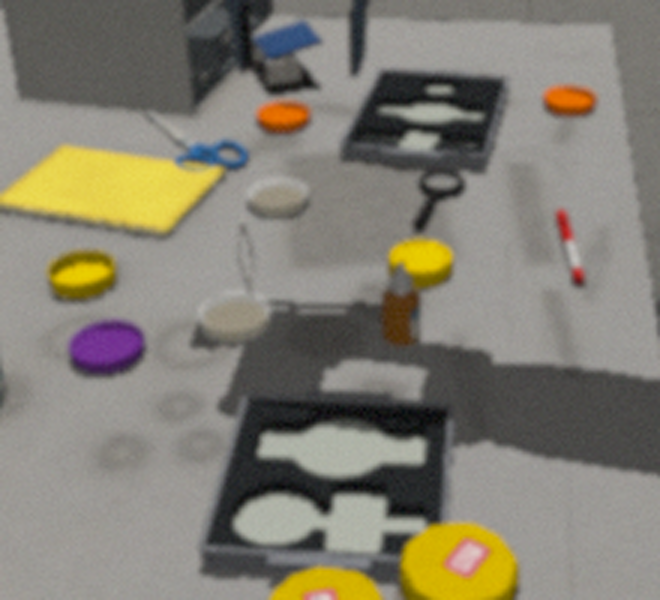

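View pics/cz.png

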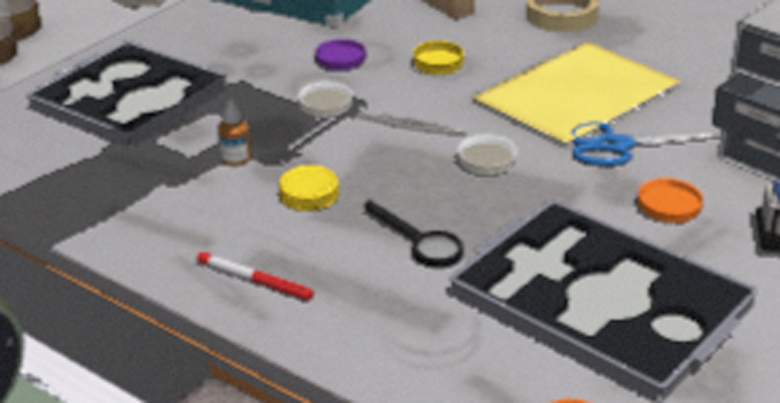

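Request:
send_rows(commands=[[[0, -0.5, -0.4, 0, 0, 0], [0, -1, -0.8, 0, 0, 0]]], jaw=-1)

```text
time_s: 0.4
ee_pos: [496.0, -98.3, 213.4]
ee_rot: [-159.5, 90.0, -159.3]
force: [0.6, -1.7, 0.7]
gripper_width: 91.1
```

Request:
send_rows(commands=[[[0, -0.5, 0, 0, 0, 0], [0, -1, 0, 0, 0, 0]]])

```text
time_s: 0.65
ee_pos: [496.3, -199.0, 214.1]
ee_rot: [-0.6, 90.0, -0.6]
force: [1.0, 0.3, 0.2]
gripper_width: 91.2
```

Request:
send_rows(commands=[[[0, -0.5, 0, 0, 0, 0], [0, -1, 0, 0, 0, 0]]])

```text
time_s: 0.9
ee_pos: [496.6, -299.1, 213.8]
ee_rot: [102.1, 90.0, 102.1]
force: [1.0, 0.8, -1.6]
gripper_width: 91.2
```

Request:
send_rows(commands=[[[0, -0.5, 0, 0, 0, 0], [0, -0.9, 0, 0, 0, 0], [0, -0.9, 0, 0, 0, 0], [0, -0.9, 0, 0, 0, 0], [0, -0.9, 0, 0, 0, 0]]])

```text
time_s: 1.52
ee_pos: [497.0, -386.3, 214.1]
ee_rot: [94.7, 90.0, 94.8]
force: [-0.1, -0.1, -1.0]
gripper_width: 91.3
```

```bash
python3 - <<'E'
from h import *
grab('wrist','w1')
E
```

```text
(no output)
```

View pics/w1.png

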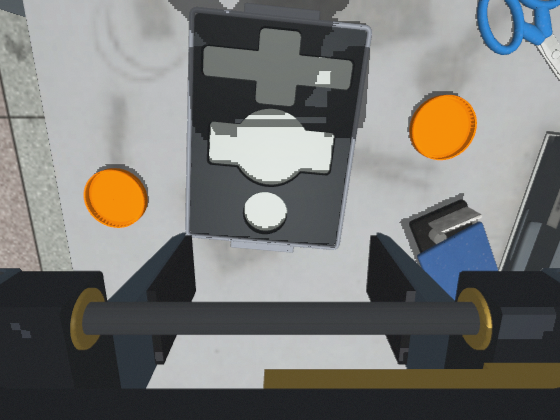

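```bash
cat > tray.py <<'E'
from h import *
import sys
def tray(f,roi,feat=None):
    p,d,W=cloud(f);_,_,K,T=load(f)
    u0,v0,u1,v1=roi
    m=np.zeros(d.shape,bool);m[v0:v1,u0:u1]=1
    m&=(W[...,2]>11)&(W[...,2]<26)
    m=cv2.morphologyEx(m.astype(np.uint8),cv2.MORPH_OPEN,np.ones((3,3)))
    n,l,st,_=cv2.connectedComponentsWithStats(m);k=1+np.argmax(st[1:,4]);q=W[l==k]
    r=cv2.minAreaRect(q[:,:2].astype(np.float32));print('rect',r,len(q),np.nanpercentile(q[:,2],[5,50,95]))
    # pale floor
    g=p.min(-1).astype(int)
    return p,d,W,K,T
if __name__=='__main__':
    p,d,W,K,T=tray('pics/w1.npz',(170,0,390,260))
    for (u,v) in [(192,10),(371,28),(187,235),(341,247)]:
        print(np.round(onz(K,T,u,v,20),1))
    g=p.min(-1)
    print(np.round(W[150,200:350:10,2],1)); print(g[150,195:345:6])
    for (u,v) in [(266,212),(278,67),(270,147)]: print(np.round(onz(K,T,u,v,10),1))
E
python3 tray.py
```

```text
rect ((486.55242919921875, -343.6848449707031), (243.11585998535156, 171.10586547851562), 84.62158966064453) 25047 [14.19217207 15.70011398 19.84884808]
[ 415.6 -226.7   20. ]
[ 580.3 -241.4   20. ]
[ 394.6 -446.8   20. ]
[ 563.6 -460.7   20. ]
[16.   3.5  5.   4.4  4.3  2.7  3.4  4.3  4.8  3.8  3.7  5.9  3.1  2.2
 14.4]
[ 68  68  40 221 221 222 223 223 223 224 224 225 225 225 224 225 224 225
 224 225 224 223 222  37  73]
[ 480.8 -423.5   10. ]
[ 494.1 -274.4   10. ]
[ 485.7 -352.4   10. ]
```

```bash
python3 - <<'E'
import cv2
a=cv2.imread('pics/w1.png')[0:265,170:390];cv2.imwrite('pics/w1z.png',cv2.resize(a,None,fx=2.2,fy=2.2,interpolation=cv2.INTER_NEAREST))
E
```

```text
(no output)
```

View pics/w1z.png

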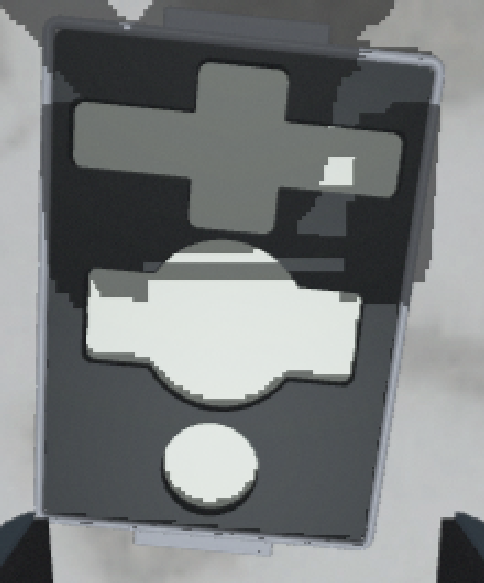

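```bash
cat > floors.py <<'E'
from h import *
def floors(f,roi,z=10,show=None):
    p,d,W=cloud(f);_,_,K,T=load(f);u0,v0,u1,v1=roi
    dev=p.max(-1).astype(int)-p.min(-1)
    m=np.zeros(d.shape,np.uint8);m[v0:v1,u0:u1]=1
    m&=((p.min(-1)>84)&(dev<40)&(W[...,2]<10.5)).astype(np.uint8)
    m=cv2.morphologyEx(m,cv2.MORPH_OPEN,np.ones((3,3)));m=cv2.morphologyEx(m,cv2.MORPH_CLOSE,np.ones((7,7)))
    cs,_=cv2.findContours(m,cv2.RETR_EXTERNAL,cv2.CHAIN_APPROX_NONE);out=[]
    for c in cs:
        if cv2.contourArea(c)<400: continue
        P=np.array([onz(K,T,u,v,z)[:2] for u,v in c[:,0]],np.float32)
        r=cv2.minAreaRect(P);M=cv2.moments(P.reshape(-1,1,2));cen=np.array([M['m10'],M['m01']])/M['m00']
        print('floor rect c',np.round(r[0],1),'size',np.round(r[1],1),'ang',round(r[2],1),'centroid',np.round(cen,1));out.append((r,cen))
    return out
if __name__=='__main__':
    floors('pics/w1.npz',(196,20,358,240))
E
python3 floors.py
```

```text
floor rect c [ 479.4 -422.4] size [43.3 45. ] ang 44.0 centroid [ 479.4 -422.2]
floor rect c [ 570.5 -401.1] size [ 18.  109.5] ang 3.6 centroid [ 574.2 -415.8]
floor rect c [ 489.4 -316.1] size [150.8 145.1] ang 84.6 centroid [ 489.3 -318.7]
```

```bash
python3 - <<'E'
from floors import *
floors('pics/w1.npz',(196,24,358,107)); floors('pics/w1.npz',(200,109,336,188));
E
```

```text
floor rect c [ 493.2 -275.2] size [ 68.6 145.1] ang 84.6 centroid [ 493.3 -275.1]
floor rect c [ 486.5 -352.5] size [ 77.3 128.6] ang 86.8 centroid [ 486.1 -352.7]
```

Request:
send_rows(commands=[[[0, 0.5, 0.3, 0, 0, 0], [0, 1, 0.5, 0, 0, 0]]])

```text
time_s: 1.82
ee_pos: [547.7, -285.9, 214.1]
ee_rot: [3.6, 89.9, 3.6]
force: [0.5, -0.1, 0.3]
gripper_width: 91.4
```

Request:
send_rows(commands=[[[0, 0.5, 0.3, 0, 0, 0], [0, 0.9, 0.5, 0, 0, 0], [0, 0.9, 0.5, 0, 0, 0], [0, 0.9, 0.5, 0, 0, 0]]])

```text
time_s: 2.33
ee_pos: [596.6, -197.3, 214.1]
ee_rot: [-104.2, 90.0, -104.1]
force: [-0.0, -0.2, -0.4]
gripper_width: 91.3
```

```bash
python3 - <<'E'
from h import *
grab('wrist','w2')
E
```

```text
(no output)
```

View pics/w2.png

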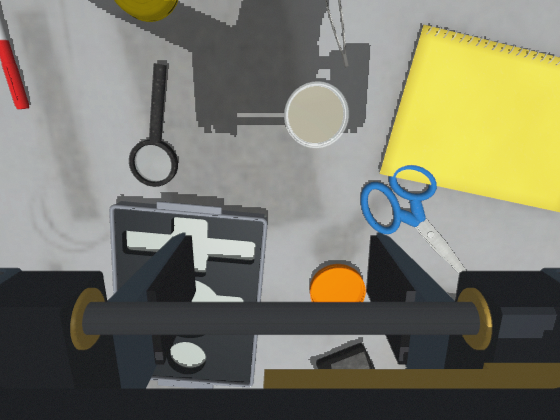

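```bash
cat > objs.py <<'E'
from h import *
def dish(f,roi,zr=14,show=False,zlo=7):
    # light rim of the cover: contour by height
    p,d,W=cloud(f);_,_,K,T=load(f);u0,v0,u1,v1=roi
    m=np.zeros(d.shape,np.uint8);m[v0:v1,u0:u1]=1
    m&=((W[...,2]>zlo)&(W[...,2]<zr+6)).astype(np.uint8)
    m=cv2.morphologyEx(m,cv2.MORPH_OPEN,np.ones((5,5)))
    cs,_=cv2.findContours(m,cv2.RETR_EXTERNAL,cv2.CHAIN_APPROX_NONE);c=max(cs,key=cv2.contourArea)
    P=np.array([onz(K,T,u,v,zr)[:2] for u,v in c[:,0]],np.float32)
    e=cv2.fitEllipse(P);print('ellipse',np.round(e[0],1),np.round(e[1],1),'circ',[np.round(x,1) for x in cv2.minEnclosingCircle(P)], 'zmed',round(float(np.median(W[m>0][:,2])),1))
    return e[0]
def dark(f,roi,thr=60,z=10):
    p,d,W=cloud(f);_,_,K,T=load(f);u0,v0,u1,v1=roi
    m=np.zeros(d.shape,np.uint8);m[v0:v1,u0:u1]=1
    m&=(p.max(-1)<thr).astype(np.uint8)
    cs,_=cv2.findContours(m,cv2.RETR_EXTERNAL,cv2.CHAIN_APPROX_NONE);c=max(cs,key=cv2.contourArea)
    P=np.array([onz(K,T,u,v,z)[:2] for u,v in c[:,0]],np.float32)
    return P,c
E
python3 - <<'E'
from objs import *
dish('pics/w2.npz',(270,70,360,155)); dish('pics/wrist0.npz',(290,40,380,130))
P,c=dark('pics/w2.npz',(120,50,190,192))
r=cv2.minAreaRect(P);print(r)
# split: by projection on long axis
b=cv2.boxPoints(r); 
y=P[:,1]
ring=P[y<y.min()+46]; cr=cv2.fitEllipse(ring);print('ring',cr, cv2.minEnclosingCircle(ring))
h=P[y>y.min()+62];rh=cv2.minAreaRect(h);print('handle',rh)
E
```

```text
ellipse [ 631.8 -130.9] [63.8 64.2] circ [array([ 631.8, -131. ]), np.float64(32.6)] zmed 13.6
ellipse [628.5  93.3] [64.  64.2] circ [array([628.4,  93.3]), np.float64(32.7)] zmed 13.7
((465.0331726074219, -143.70223999023438), (122.72721099853516, 49.61283874511719), 85.25237274169922)
ring ((461.8855285644531, -180.89083862304688), (44.573787689208984, 47.35259246826172), 100.26846313476562) ((462.4227600097656, -180.41378784179688), 25.628089904785156)
handle ((473.3812255859375, -113.09193420410156), (61.0053825378418, 11.927309036254883), 80.41069030761719)
```

Request:
send_rows(commands=[[[0.4, 0.33, 0.18, 0, 0, 0], [0.8, 0.664, 0.353, 0, 0, 0], [1, 0.664, 0.353, 0, 0, 0], [1, 0.664, 0.353, 0, 0, 0]]])

```text
time_s: 2.88
ee_pos: [630.7, -131.9, 112.2]
ee_rot: [171.4, 89.8, 171.4]
force: [0.3, 0.3, 0.2]
gripper_width: 91.4
```

Request:
send_rows(commands=[[[0.35, 0, 0, 0, 0, 0], [0.7, 0, 0, 0, 0, 0], [0.95, 0, 0, 0, 0, 0], [1, 0, 0, 0, 0, 0], [1, 0, 0, 0, 0, 0]]])

```text
time_s: 3.5
ee_pos: [633.0, -132.2, 15.3]
ee_rot: [-13.8, 89.9, -13.9]
force: [0.6, -0.4, -0.0]
gripper_width: 91.5
```

Request:
send_rows(commands=[[[0.12, 0.01, -0.01, 0, 0, 0], [0.12, 0.01, -0.01, 0, 0, 0], [0.12, 0.01, -0.01, 0, 0, 0]]])

```text
time_s: 3.88
ee_pos: [631.4, -130.2, 2.2]
ee_rot: [-12.0, 90.0, -12.0]
force: [-0.2, -0.3, -0.4]
gripper_width: 91.3
```

Request:
send_rows(commands=[[[0, 0, 0, 0, 0, 0], [0, 0, 0, 0, 0, 0], [0, 0, 0, 0, 0, 0], [0, 0, 0, 0, 0, 0], [0, 0, 0, 0, 0, 0]]], jaw=1, force=20)

```text
time_s: 4.5
ee_pos: [631.4, -130.2, 2.1]
ee_rot: [-5.5, 90.0, -5.5]
force: [-0.3, 0.7, 0.5]
gripper_width: 64.1
```

Request:
send_rows(commands=[[[-0.4, 0, 0, 0, 0, 0], [-0.7, -0.2, -0.1, 0, 0, 0], [-0.7, -0.5, -0.3, 0, 0, 0], [-0.7, -0.8, -0.5, 0, 0, 0]]])

```text
time_s: 5.0
ee_pos: [580.9, -210.9, 72.5]
ee_rot: [-24.9, 89.9, -24.8]
force: [-0.3, -0.7, -0.3]
gripper_width: 64.2
```

Request:
send_rows(commands=[[[0, -0.4, -0.3, 0, 0, 0], [0, -0.8, -0.6, 0, 0, 0], [0, -1, -0.8, 0, 0, 0], [0, -1, -0.8, 0, 0, 0]]])

```text
time_s: 5.5
ee_pos: [499.8, -311.4, 71.9]
ee_rot: [151.6, 90.0, 151.4]
force: [1.2, -0.1, -0.5]
gripper_width: 64.5
```

Request:
send_rows(commands=[[[0, -0.2, -0.1, 0.015, 0, 0], [0, -0.42, -0.154, 0.015, 0, 0], [0.1, -0.42, -0.154, 0.015, 0, 0], [0.2, -0.42, -0.154, 0.015, 0, 0], [0.2, -0.42, -0.154, 0.015, 0, 0]]])

```text
time_s: 6.12
ee_pos: [485.3, -350.9, 50.4]
ee_rot: [143.2, 89.8, 137.9]
force: [-0.3, -0.2, 0.1]
gripper_width: 63.7
```

Request:
send_rows(commands=[[[0.15, -0.014, 0.007, 0, 0, 0], [0.3, -0.014, 0.007, 0, 0, 0], [0.34, -0.014, 0.007, 0, 0, 0], [0.38, -0.014, 0.007, 0, 0, 0], [0.41, -0.014, 0.007, 0, 0, 0], [0.41, -0.014, 0.007, 0, 0, 0]]])

```text
time_s: 6.88
ee_pos: [486.4, -353.7, 11.0]
ee_rot: [-10.9, 90.0, -16.3]
force: [-0.5, 0.3, -0.5]
gripper_width: 64.3
```

Request:
send_rows(commands=[[[0.02, 0, 0, 0, 0, 0], [0.035, 0, 0, 0, 0, 0], [0.045, 0, 0, 0, 0, 0], [0.045, 0, 0, 0, 0, 0]]])

```text
time_s: 7.38
ee_pos: [486.4, -353.6, 6.4]
ee_rot: [108.9, 90.0, 103.5]
force: [0.7, -0.3, -0.2]
gripper_width: 64.4
```

Request:
send_rows(commands=[[[0.005, 0, 0, 0, 0, 0], [0.007, 0, 0, 0, 0, 0], [0.007, 0, 0, 0, 0, 0]]])

```text
time_s: 7.75
ee_pos: [486.5, -353.7, 6.1]
ee_rot: [-24.0, 90.0, -29.4]
force: [-0.6, 1.0, 2.6]
gripper_width: 63.9
```

Request:
send_rows(commands=[[[0, 0, 0, 0, 0, 0], [0, 0, 0, 0, 0, 0], [0, 0, 0, 0, 0, 0]]], jaw=-0.75)

```text
time_s: 8.12
ee_pos: [486.4, -353.6, 5.6]
ee_rot: [126.0, 90.0, 120.6]
force: [-0.7, 0.9, -0.7]
gripper_width: 80.0
```

Request:
send_rows(commands=[[[-0.2, 0, 0, 0, 0, 0], [-0.6, 0, 0, 0, 0, 0], [-1, 0.3, 0.1, 0, 0, 0], [-1, 0.8, 0.6, 0, 0, 0]]])

```text
time_s: 8.62
ee_pos: [548.4, -286.4, 109.7]
ee_rot: [-27.8, 89.6, -33.4]
force: [1.4, 0.1, -0.7]
gripper_width: 79.9
```

Request:
send_rows(commands=[[[0, 0.5, 0.4, 0, 0, 0], [-0.1, 1, 0.5, -0.015, 0, 0]]])

```text
time_s: 8.88
ee_pos: [608.2, -188.5, 115.0]
ee_rot: [85.4, 90.0, 85.6]
force: [0.5, -0.0, 0.2]
gripper_width: 79.7
```

Request:
send_rows(commands=[[[0, 0.5, 0.2, 0, 0, 0], [0, 0.9, 0.3, 0, 0, 0], [0, 0.9, 0.3, 0, 0, 0], [0, 0.9, 0.3, 0, 0, 0]]], jaw=-1)

```text
time_s: 9.38
ee_pos: [636.3, -100.4, 115.6]
ee_rot: [-127.6, 90.0, -127.6]
force: [-0.3, 0.6, -0.1]
gripper_width: 91.3
```

```bash
python3 - <<'E'
from h import *
grab('wrist','w3')
E
```

```text
(no output)
```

View pics/w3.png

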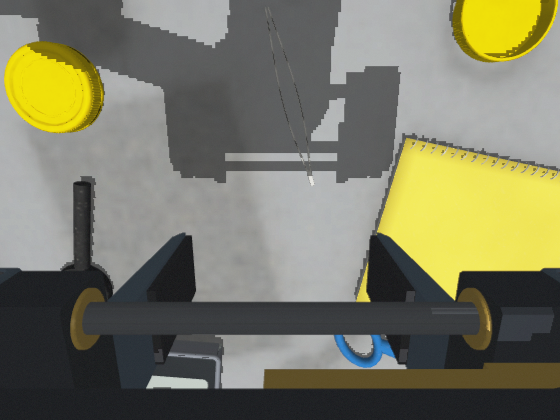

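```bash
python3 - <<'E'
from h import *
p,d,W=cloud('pics/w3.npz');_,_,K,T=load('pics/w3.npz')
for u,v in [(267,8),(312,184)]: print(onz(K,T,u,v,4))
_,_,K2,T2=load('pics/wrist0.npz')
for u,v in [(330,133),(356,250)]: print(onz(K2,T2,u,v,4))
a=cv2.imread('pics/w3.png')[0:200,230:350];cv2.imwrite('pics/w3z.png',cv2.resize(a,None,fx=3,fy=3,interpolation=cv2.INTER_NEAREST))
a=cv2.imread('pics/wrist0.png')[110:270,290:400];cv2.imwrite('pics/w0z.png',cv2.resize(a,None,fx=3.7,fy=3.7,interpolation=cv2.INTER_NEAREST))
E
```

```text
[626.4607483   42.63705516   4.        ]
[661.53883285 -84.61862275   4.        ]
[625.6384621   47.79684537   4.        ]
[660.9270228  -84.70207383   4.        ]
```

View pics/w3z.png

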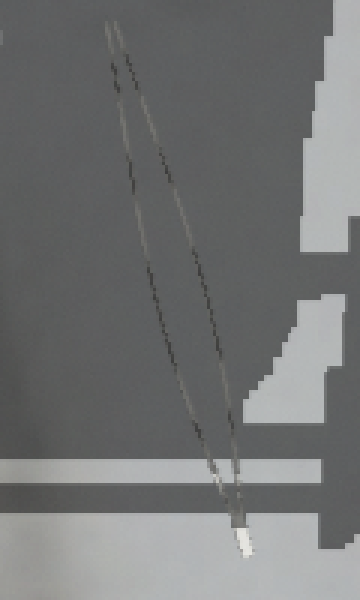

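View pics/w0z.png

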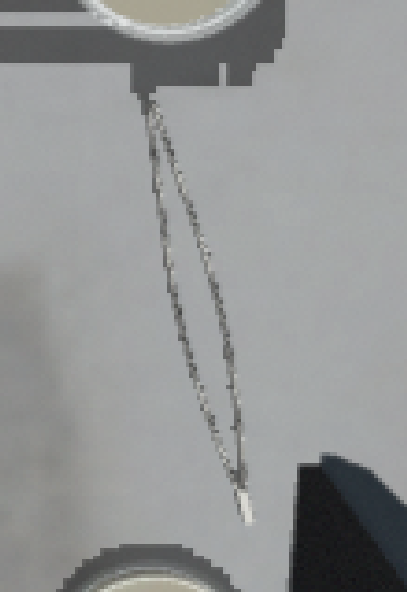

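Request:
send_rows(commands=[[[0.3, 0.4, 0.05, -0.02, 0, 0], [0.6, 0.79, 0.077, -0.043, 0, 0], [0.9, 0.793, 0.077, -0.043, 0, 0], [0.95, 0.793, 0.077, -0.043, 0, 0], [0.95, 0.793, 0.077, -0.043, 0, 0]]], jaw=0)

```text
time_s: 10.05
ee_pos: [644.5, -22.0, 21.2]
ee_rot: [-32.3, 90.0, -16.9]
force: [0.3, -0.4, -0.3]
gripper_width: 46.5
```

Request:
send_rows(commands=[[[0.1, 0.005, 0, 0, 0, 0], [0.18, 0.005, 0, 0, 0, 0], [0.195, 0.005, 0, 0, 0, 0], [0.195, 0.005, 0, 0, 0, 0]]])

```text
time_s: 10.55
ee_pos: [644.1, -20.3, 1.3]
ee_rot: [39.9, 90.0, 55.4]
force: [-0.2, -0.7, -0.8]
gripper_width: 45.5
```

Request:
send_rows(commands=[[[0, 0, 0, 0, 0, 0], [0, 0, 0, 0, 0, 0], [0, 0, 0, 0, 0, 0], [0, 0, 0, 0, 0, 0], [0, 0, 0, 0, 0, 0]]], jaw=1, force=20)

```text
time_s: 11.18
ee_pos: [644.2, -20.2, 1.4]
ee_rot: [-9.8, 90.0, 5.7]
force: [-0.2, 0.4, 0.8]
gripper_width: 13.3
```

```bash
cat > cv.py <<'E'
import sys,numpy as np
# cv.py yaw dx dy dz -> tool units
y,dx,dy,dz=map(float,sys.argv[1:5]);c,s=np.cos(np.radians(y)),np.sin(np.radians(y))
print('tool x %.3f y %.3f z %.3f'%(-dz/100,(-s*dx+c*dy)/100,(c*dx+s*dy)/100))
E
python3 cv.py 15.4 -60 -95 80; python3 cv.py 84.6 -91 -159 0
```

```text
tool x -0.800 y -0.757 z -0.831
tool x -0.000 y 0.756 z -1.669
```

Request:
send_rows(commands=[[[-0.3, 0, 0, 0, 0, 0], [-0.7, -0.1, -0.1, -0.02, 0, 0], [-0.8, -0.4, -0.45, -0.05, 0, 0], [-0.8, -0.757, -0.831, -0.08, 0, 0], [-0.8, -0.757, -0.831, -0.11, 0, 0], [-0.8, -0.757, -0.831, -0.14, 0, 0], [-0.8, -0.757, -0.831, -0.17, 0, 0], [-0.8, -0.757, -0.831, -0.192, 0, 0], [-0.8, -0.757, -0.831, -0.192, 0, 0]]])

```text
time_s: 12.3
ee_pos: [584.1, -115.4, 81.2]
ee_rot: [41.5, 90.0, 126.0]
force: [-0.3, 0.2, -0.5]
gripper_width: 13.6
```

Request:
send_rows(commands=[[[0, 0.19, -0.4, 0, 0, 0], [0, 0.38, -0.8, 0, 0, 0], [0, 0.4, -0.9, 0, 0, 0], [0, 0.4, -0.9, 0, 0, 0]]])

```text
time_s: 12.8
ee_pos: [536.2, -201.5, 81.4]
ee_rot: [-67.5, 90.0, 16.9]
force: [-0.4, -0.7, -0.3]
gripper_width: 13.9
```

```bash
python3 cv.py 84.5 -43.7 -72.8 -50
```

```text
tool x 0.500 y 0.365 z -0.767
```

Request:
send_rows(commands=[[[0, 0.19, -0.4, 0, 0, 0], [0, 0.365, -0.767, 0, 0, 0], [0.25, 0.365, -0.767, 0, 0, 0], [0.5, 0.365, -0.767, 0, 0, 0], [0.5, 0.365, -0.767, 0, 0, 0]]])

```text
time_s: 13.42
ee_pos: [491.9, -272.5, 29.7]
ee_rot: [58.9, 89.8, 143.5]
force: [0.7, 0.2, -0.2]
gripper_width: 14.0
```

```bash
python3 - <<'E'
from h import *
grab('wrist','w4')
E
```

```text
(no output)
```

View pics/w4.png

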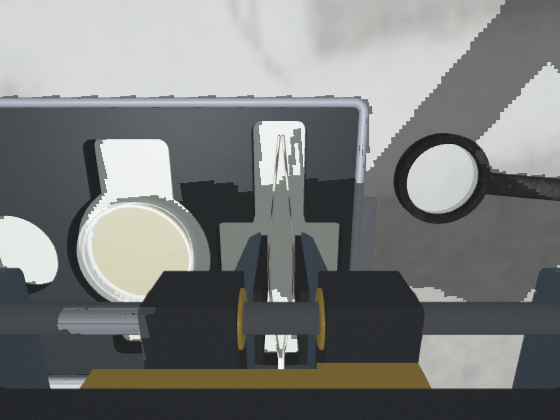

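Request:
send_rows(commands=[[[0.1, 0, -0.01, 0, 0, 0], [0.18, 0, -0.01, 0, 0, 0], [0.21, 0, -0.01, 0, 0, 0], [0.23, 0, -0.01, 0, 0, 0], [0.235, 0, -0.01, 0, 0, 0], [0.235, 0, -0.01, 0, 0, 0]]])

```text
time_s: 14.22
ee_pos: [492.4, -275.2, 7.9]
ee_rot: [-109.6, 90.0, -25.0]
force: [-0.1, 0.0, 0.5]
gripper_width: 13.8
```

Request:
send_rows(commands=[[[0.01, 0, 0.005, 0, 0, 0], [0.02, 0, 0.005, 0, 0, 0], [0.025, 0, 0.005, 0, 0, 0], [0.025, 0, 0.005, 0, 0, 0]]])

```text
time_s: 14.72
ee_pos: [492.3, -274.6, 5.4]
ee_rot: [-54.3, 90.0, 30.3]
force: [-0.1, 0.3, 1.0]
gripper_width: 13.9
```

Request:
send_rows(commands=[[[0.004, 0, 0, 0, 0, 0], [0.008, 0, 0, 0, 0, 0], [0.008, 0, 0, 0, 0, 0]]])

```text
time_s: 15.1
ee_pos: [492.3, -274.6, 5.4]
ee_rot: [-105.2, 90.0, -20.6]
force: [-1.1, 1.2, 7.0]
gripper_width: 13.7
```

Request:
send_rows(commands=[[[0, 0, 0, 0, 0, 0], [0, 0, 0, 0, 0, 0], [0, 0, 0, 0, 0, 0]]], jaw=0.3)

```text
time_s: 15.48
ee_pos: [492.4, -274.6, 4.3]
ee_rot: [-12.8, 90.0, 71.8]
force: [0.8, 0.3, 1.4]
gripper_width: 32.2
```

Request:
send_rows(commands=[[[-0.2, 0, 0, 0, 0, 0], [-0.6, 0, 0, 0, 0, 0], [-1, 0, 0.2, 0.03, 0, 0], [-1, 0.0, 0.7, 0.06, 0, 0], [-1, 0.0, 1, 0.09, 0, 0], [-1, 0.0, 1, 0.12, 0, 0], [-1, 0.0, 1, 0.15, 0, 0], [-1, 0.0, 1, 0.18, 0, 0], [-1, 0.0, 1, 0.21, 0, 0], [-1, 0, 1, 0.235, 0, 0], [-1, 0, 1, 0.235, 0, 0]]])

```text
time_s: 16.85
ee_pos: [501.6, -175.1, 104.2]
ee_rot: [169.9, 90.0, 170.0]
force: [0.3, 0.3, 0.8]
gripper_width: 32.1
```

Request:
send_rows(commands=[[[-0.4, 0.5, -0.1, 0, 0, 0], [-0.8, 1, -0.2, 0, 0, 0]]], jaw=-0.6)

```text
time_s: 17.1
ee_pos: [481.9, -77.9, 181.9]
ee_rot: [160.6, 89.9, 160.7]
force: [1.0, 0.1, -0.4]
gripper_width: 49.2
```

Request:
send_rows(commands=[[[0, 0.5, 0, 0, 0, 0], [0, 1, 0, 0, 0, 0], [0, 1, 0, 0, 0, 0], [0, 1, 0, 0, 0, 0], [0, 1, 0, 0, 0, 0]]])

```text
time_s: 17.73
ee_pos: [482.5, 20.3, 181.5]
ee_rot: [-120.9, 90.0, -120.9]
force: [-0.1, -1.1, 0.4]
gripper_width: 72.9
```

```bash
python3 - <<'E'
from h import *
grab('wrist','w5')
E
```

```text
(no output)
```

View pics/w5.png

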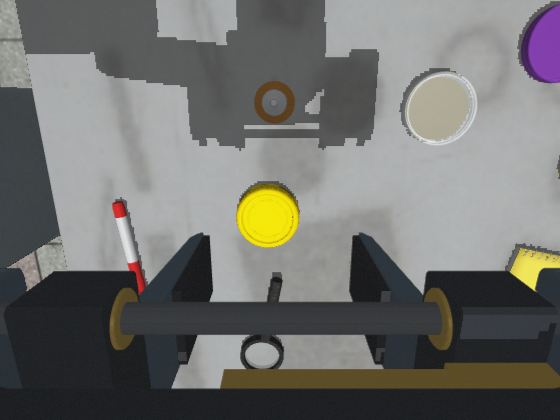

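```bash
python3 - <<'E'
from objs import *
p,d,W=cloud('pics/w5.npz');_,_,K,T=load('pics/w5.npz')
m=((W[...,2]>30)&(W[...,2]<85)).astype(np.uint8);m[:,:220]=0;m[:,340:]=0;m[160:]=0
cs,_=cv2.findContours(m,0,1);c=max(cs,key=cv2.contourArea);P=np.array([onz(K,T,u,v,53)[:2] for u,v in c[:,0]],np.float32)
print(cv2.minEnclosingCircle(P),cv2.fitEllipse(P),np.nanmax(W[m>0][:,2]));print(onz(K,T,273.5,102,78))
dish('pics/w5.npz',(390,60,490,155)); dish('pics/w5.npz',(225,170,310,258),18)
E
```

```text
((477.0411071777344, 99.44818878173828), 16.331687927246094) ((477.0507507324219, 99.54244995117188), (31.905101776123047, 32.069210052490234), 99.59483337402344) 78.45675766542341
[477.13829424  99.70584581  78.        ]
ellipse [627.4  93.2] [63.9 66.4] circ [array([627.2,  93.4]), np.float64(33.5)] zmed 13.6
ellipse [469.   -9.3] [61.5 62.1] circ [array([468.9,  -9.2]), np.float64(31.9)] zmed 16.4
```

Request:
send_rows(commands=[[[0, 0.4, -0.03, 0, 0, 0], [0, 0.792, -0.054, 0, 0, 0], [0.2, 0.792, -0.054, 0, 0, 0], [0.6, 0.792, -0.054, 0, 0, 0], [0.8, 0.792, -0.054, 0, 0, 0], [0.8, 0.792, -0.054, 0, 0, 0]]])

```text
time_s: 18.52
ee_pos: [476.1, 99.5, 100.3]
ee_rot: [-167.7, 89.8, -167.7]
force: [0.0, -0.2, 0.1]
gripper_width: 73.2
```

Request:
send_rows(commands=[[[0.3, 0, 0, 0, 0, 0], [0.6, 0, 0, 0, 0, 0], [0.75, 0, 0, 0, 0, 0], [0.75, 0, 0, 0, 0, 0]]])

```text
time_s: 19.02
ee_pos: [477.3, 100.1, 26.7]
ee_rot: [-163.5, 90.0, -163.6]
force: [-0.1, 0.1, -0.5]
gripper_width: 72.6
```

Request:
send_rows(commands=[[[0, 0, 0, 0, 0, 0], [0, 0, 0, 0, 0, 0], [0, 0, 0, 0, 0, 0], [0, 0, 0, 0, 0, 0], [0, 0, 0, 0, 0, 0]]], jaw=1, force=20)

```text
time_s: 19.65
ee_pos: [477.2, 100.6, 26.9]
ee_rot: [6.8, 90.0, 6.8]
force: [-0.1, -0.2, 2.7]
gripper_width: 33.5
```

Request:
send_rows(commands=[[[-0.2, 0, 0, 0, 0, 0], [-0.6, 0, 0, 0, 0, 0], [-0.8, -0.3, 0, 0, 0, 0], [-0.8, -0.7, 0, 0, 0, 0], [-0.8, -1, 0, 0, 0, 0]]])

```text
time_s: 20.27
ee_pos: [476.9, -0.6, 106.9]
ee_rot: [-16.0, 90.0, -16.0]
force: [-0.2, -0.6, -0.6]
gripper_width: 33.5
```

Request:
send_rows(commands=[[[0, -0.4, 0, 0, 0, 0], [0, -0.9, 0, 0, 0, 0]]])

```text
time_s: 20.52
ee_pos: [476.9, -90.3, 106.6]
ee_rot: [42.9, 90.0, 43.0]
force: [1.1, -0.0, -0.3]
gripper_width: 33.7
```

Request:
send_rows(commands=[[[0, -0.5, 0, 0, 0, 0], [0, -1, 0, 0, 0, 0]]])

```text
time_s: 20.78
ee_pos: [476.8, -191.0, 106.5]
ee_rot: [64.1, 90.0, 64.1]
force: [1.5, -0.7, -0.9]
gripper_width: 33.8
```

Request:
send_rows(commands=[[[0, -0.5, 0, 0, 0, 0], [0, -1, 0, 0, 0, 0]]])

```text
time_s: 21.02
ee_pos: [476.7, -291.0, 106.4]
ee_rot: [104.0, 90.0, 104.0]
force: [0.9, -0.4, -0.4]
gripper_width: 33.9
```

Request:
send_rows(commands=[[[0, -0.4, 0, 0, 0, 0], [0, -0.8, 0, 0, 0, 0], [0, -1, 0, 0, 0, 0], [0, -1, 0, 0, 0, 0]]])

```text
time_s: 21.52
ee_pos: [476.8, -389.8, 106.2]
ee_rot: [113.1, 89.9, 113.0]
force: [0.2, 0.7, -0.3]
gripper_width: 33.3
```

Remaining: dx +2.6, dy −32, then down to about z 40.

Request:
send_rows(commands=[[[0, -0.2, 0.026, 0, 0, 0], [0, -0.322, 0.026, 0, 0, 0], [0.25, -0.322, 0.026, 0, 0, 0], [0.5, -0.322, 0.026, 0, 0, 0], [0.62, -0.322, 0.026, 0, 0, 0], [0.62, -0.322, 0.026, 0, 0, 0]]])

```text
time_s: 22.28
ee_pos: [479.4, -420.7, 44.0]
ee_rot: [131.2, 89.9, 131.3]
force: [-0.5, -1.2, -0.1]
gripper_width: 33.0
```

```bash
python3 - <<'E'
from h import *
grab('wrist','w6')
E
```

```text
(no output)
```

View pics/w6.png

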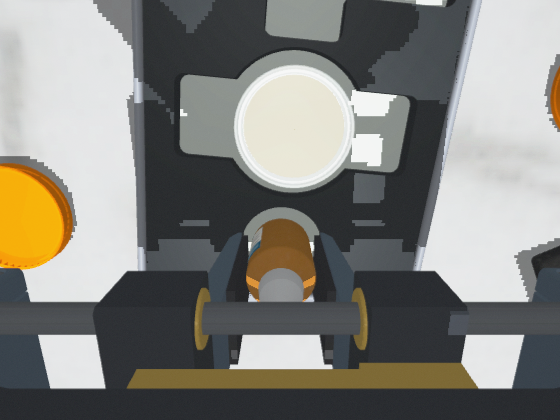

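```bash
python3 - <<'E'
from h import *
p,d,W=cloud('pics/w6.npz');_,_,K,T=load('pics/w6.npz')
for z in (4,16): print(z,onz(K,T,281,207.5,z))
for u in(244,320):print(onz(K,T,u,240,16)) 
print('bot',onz(K,T,281,219,17.5),ray(K,T,1,1)[0])
print(W[195:225:2,281].round(0))
E
```

```text
4 [ 479.51492152 -403.13299785    4.        ]
16 [ 479.5248176  -399.52225804   16.        ]
[ 457.43786961 -419.82787275   16.        ]
[ 502.83381383 -419.76037821   16.        ]
bot [ 479.53263899 -406.06262438   17.5       ] [ 479.6884294  -339.8259307   214.39588769]
[[ 480. -393.   12.]
 [ 480. -393.   16.]
 [ 480. -395.   15.]
 [ 480. -396.   16.]
 [ 480. -397.   16.]
 [ 480. -398.   15.]
 [ 480. -403.    3.]
 [ 480. -404.    4.]
 [ 480. -406.    4.]
 [ 480. -407.    3.]
 [ 480. -408.    3.]
 [ 480. -410.    3.]
 [ 480. -405.   20.]
 [ 480. -405.   24.]
 [ 480. -405.   27.]]
```

Request:
send_rows(commands=[[[0.05, -0.01, 0.005, 0, 0, 0], [0.09, -0.01, 0.005, 0, 0, 0], [0.115, -0.01, 0.005, 0, 0, 0], [0.125, -0.01, 0.005, 0, 0, 0], [0.125, -0.01, 0.005, 0, 0, 0]]])

```text
time_s: 22.95
ee_pos: [480.1, -422.7, 32.1]
ee_rot: [6.4, 90.0, 6.4]
force: [0.6, 0.1, -0.5]
gripper_width: 33.7
```

Request:
send_rows(commands=[[[0.007, 0, 0, 0, 0, 0], [0.012, 0, 0, 0, 0, 0], [0.012, 0, 0, 0, 0, 0]]])

```text
time_s: 23.32
ee_pos: [480.2, -422.7, 30.9]
ee_rot: [-20.6, 90.0, -20.6]
force: [-0.0, -0.1, 0.2]
gripper_width: 33.8
```

Request:
send_rows(commands=[[[0.004, 0, 0, 0, 0, 0], [0.006, 0, 0, 0, 0, 0], [0.006, 0, 0, 0, 0, 0]]])

```text
time_s: 23.7
ee_pos: [480.2, -422.7, 30.9]
ee_rot: [-38.6, 90.0, -38.6]
force: [-1.5, 1.0, 4.7]
gripper_width: 33.6
```

Request:
send_rows(commands=[[[0, 0, 0, 0, 0, 0], [0, 0, 0, 0, 0, 0], [0, 0, 0, 0, 0, 0]]], jaw=-0.3)

```text
time_s: 24.08
ee_pos: [480.1, -422.6, 29.9]
ee_rot: [129.6, 90.0, 129.6]
force: [0.0, -0.0, -0.0]
gripper_width: 58.6
```

Request:
send_rows(commands=[[[-0.2, 0, 0, 0, 0, 0], [-0.6, 0, 0, 0, 0, 0], [-1, 0, 0, 0, 0, 0], [-1, 0.4, 0.1, 0, 0, 0], [-1, 0.9, 0.3, 0, 0, 0]]])

```text
time_s: 24.7
ee_pos: [510.2, -332.7, 130.8]
ee_rot: [-34.5, 89.9, -34.7]
force: [0.1, 0.4, 0.3]
gripper_width: 59.3
```

Request:
send_rows(commands=[[[0, 0.5, 0.2, 0, 0, 0], [0, 1, 0.3, 0, 0, 0]]], jaw=-1)

```text
time_s: 24.95
ee_pos: [541.0, -231.1, 130.2]
ee_rot: [-6.8, 90.0, -6.8]
force: [0.5, -0.2, -0.1]
gripper_width: 76.3
```

Request:
send_rows(commands=[[[0, 0.5, 0.1, 0, 0, 0], [0, 1, 0.3, 0, 0, 0]]])

```text
time_s: 25.2
ee_pos: [570.0, -131.1, 130.3]
ee_rot: [-154.6, 90.0, -154.7]
force: [0.5, -0.5, 0.6]
gripper_width: 91.2
```

Request:
send_rows(commands=[[[0, 0.5, 0.1, 0, 0, 0], [0, 1, 0.3, 0, 0, 0]]])

```text
time_s: 25.45
ee_pos: [600.0, -31.0, 130.3]
ee_rot: [-158.8, 90.0, -158.8]
force: [0.0, -0.4, 0.0]
gripper_width: 91.0
```

Request:
send_rows(commands=[[[0, 0.4, 0.1, 0, 0, 0], [0, 0.8, 0.2, 0, 0, 0], [0, 1, 0.29, 0, 0, 0], [0, 1, 0.29, 0, 0, 0]]])

```text
time_s: 25.95
ee_pos: [629.6, 67.9, 130.0]
ee_rot: [-85.0, 90.0, -84.9]
force: [-0.1, 0.0, 0.0]
gripper_width: 91.0
```

Request:
send_rows(commands=[[[0, 0.254, -0.016, 0, 0, 0], [0.4, 0.254, -0.016, 0, 0, 0], [0.8, 0.254, -0.016, 0, 0, 0], [1, 0.254, -0.016, 0, 0, 0], [1, 0.254, -0.016, 0, 0, 0]]])

```text
time_s: 26.58
ee_pos: [626.0, 90.8, 28.7]
ee_rot: [-165.3, 89.7, -165.3]
force: [0.4, 0.4, 0.3]
gripper_width: 91.2
```

Request:
send_rows(commands=[[[0.15, 0, 0, 0, 0, 0], [0.25, 0, 0, 0, 0, 0], [0.275, 0, 0, 0, 0, 0], [0.275, 0, 0, 0, 0, 0]]])

```text
time_s: 27.08
ee_pos: [627.6, 92.8, 2.9]
ee_rot: [2.5, 90.0, 2.5]
force: [0.3, -1.3, 0.1]
gripper_width: 91.2
```

Request:
send_rows(commands=[[[0, 0, 0, 0, 0, 0], [0, 0, 0, 0, 0, 0], [0, 0, 0, 0, 0, 0], [0, 0, 0, 0, 0, 0], [0, 0, 0, 0, 0, 0]]], jaw=1, force=20)

```text
time_s: 27.7
ee_pos: [627.7, 92.8, 3.1]
ee_rot: [9.0, 90.0, 9.0]
force: [-0.8, 1.4, 1.8]
gripper_width: 64.2
```

Request:
send_rows(commands=[[[-0.3, 0, 0, 0, 0, 0], [-0.8, 0, 0, 0, 0, 0], [-1, 0.3, -0.3, 0, 0, 0], [-1, 0.7, -0.7, 0, 0, 0]]])

```text
time_s: 28.2
ee_pos: [558.8, 163.2, 104.9]
ee_rot: [16.2, 89.7, 16.1]
force: [1.2, 1.3, -0.9]
gripper_width: 64.0
```

Request:
send_rows(commands=[[[-0.5, 0.3, -0.2, 0, 0, 0], [-1, 0.6, -0.43, 0, 0, 0], [-1, 0.6, -0.43, 0, 0, 0], [-1, 0.6, -0.43, 0, 0, 0], [-1, 0.6, -0.43, 0, 0, 0]]])

```text
time_s: 28.82
ee_pos: [514.1, 221.7, 201.0]
ee_rot: [-153.1, 89.8, -153.2]
force: [-0.1, 0.2, -0.6]
gripper_width: 63.9
```

```bash
python3 - <<'E'
from h import *
grab('wrist','w7')
E
```

```text
(no output)
```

View pics/w7.png

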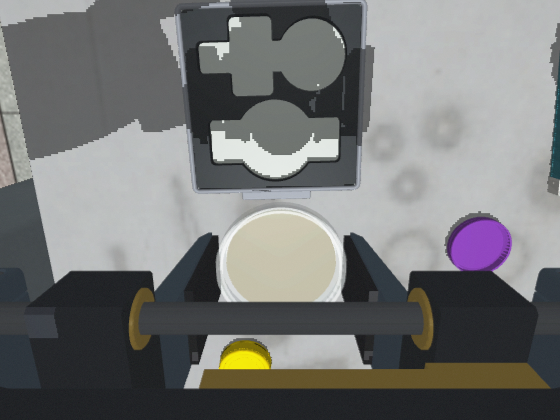

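```bash
python3 - <<'E'
from floors import *
from tray import tray
floors('pics/w7.npz',(192,14,352,97)); floors('pics/w7.npz',(205,98,346,186))
p,d,W,K,T=tray('pics/w7.npz',(165,0,380,205))
P,D,W2=cloud('pics/side0.npz')
m=(W2[...,2]>40)&(W2[...,0]>380)&(W2[...,0]<680)&(W2[...,1]>300)&(W2[...,1]<600)&(W2[...,2]<200)
q=W2[m];print('tall',len(q),q.min(0),q.max(0),np.percentile(q[:,1],[1,5]))
E
```

```text
floor rect c [504.8 341.5] size [136.1  68.4] ang 1.7 centroid [508.3 341.7]
floor rect c [507.4 263.7] size [127.4  77.4] ang 1.3 centroid [507.3 263.8]
rect ((506.4336853027344, 296.139892578125), (171.00999450683594, 182.22865295410156), 1.5259568691253662) 18737 [14.18000664 15.77327753 20.03820954]
tall 6784 [380.01341965 454.72431288  40.00085895] [577.79609695 599.94586535 129.35038788] [463.94262882 483.2788027 ]
```

Request:
send_rows(commands=[[[0.3, 0.2, -0.03, -0.004, 0, 0], [0.6, 0.41, -0.067, -0.004, 0, 0], [1, 0.41, -0.067, -0.004, 0, 0], [1, 0.41, -0.067, -0.004, 0, 0]]])

```text
time_s: 29.38
ee_pos: [505.5, 262.0, 99.0]
ee_rot: [-154.2, 89.5, -152.8]
force: [-0.1, 0.1, -0.0]
gripper_width: 64.1
```

Request:
send_rows(commands=[[[0.3, 0, 0, 0, 0, 0], [0.6, 0, 0, 0, 0, 0], [0.7, 0, 0, 0, 0, 0], [0.7, 0, 0, 0, 0, 0]]])

```text
time_s: 29.88
ee_pos: [508.5, 263.6, 33.3]
ee_rot: [20.8, 90.0, 22.2]
force: [-0.0, -0.0, 0.4]
gripper_width: 63.8
```

Request:
send_rows(commands=[[[0.1, -0.005, -0.008, 0, 0, 0], [0.17, -0.005, -0.008, 0, 0, 0], [0.2, -0.005, -0.008, 0, 0, 0], [0.22, -0.005, -0.008, 0, 0, 0], [0.22, -0.005, -0.008, 0, 0, 0]]])

```text
time_s: 30.5
ee_pos: [507.1, 263.3, 10.8]
ee_rot: [-24.0, 90.0, -22.5]
force: [-0.4, 0.2, -0.5]
gripper_width: 63.9
```

Request:
send_rows(commands=[[[0.015, 0, 0, 0, 0, 0], [0.03, 0, 0, 0, 0, 0], [0.037, 0, 0, 0, 0, 0], [0.037, 0, 0, 0, 0, 0]]])

```text
time_s: 31.0
ee_pos: [507.1, 263.2, 7.1]
ee_rot: [12.5, 90.0, 14.0]
force: [-0.5, -0.6, 0.4]
gripper_width: 63.9
```

Request:
send_rows(commands=[[[0.004, 0, 0, 0, 0, 0], [0.007, 0, 0, 0, 0, 0], [0.007, 0, 0, 0, 0, 0]]])

```text
time_s: 31.38
ee_pos: [507.1, 263.2, 7.0]
ee_rot: [15.4, 90.0, 16.9]
force: [-2.0, -0.3, 5.7]
gripper_width: 63.9
```

Request:
send_rows(commands=[[[0, 0, 0, 0, 0, 0], [0, 0, 0, 0, 0, 0], [0, 0, 0, 0, 0, 0]]], jaw=-0.75)

```text
time_s: 31.75
ee_pos: [507.0, 263.2, 6.2]
ee_rot: [-134.7, 90.0, -133.3]
force: [-0.7, -0.1, 0.6]
gripper_width: 79.8
```

Request:
send_rows(commands=[[[-0.2, 0, 0, 0, 0, 0], [-0.6, 0, 0, 0, 0, 0], [-1, -0.1, 0, 0, 0, 0], [-1, -0.5, -0.1, 0, 0, 0], [-1, -1, -0.1, 0, 0, 0]]])

```text
time_s: 32.38
ee_pos: [499.3, 162.6, 106.9]
ee_rot: [14.9, 89.9, 16.5]
force: [0.4, -1.0, 0.6]
gripper_width: 79.4
```

Request:
send_rows(commands=[[[0, -0.5, -0.1, 0, 0, 0], [0, -1, -0.1, 0, 0, 0]]], jaw=0)

```text
time_s: 32.62
ee_pos: [491.3, 61.3, 106.4]
ee_rot: [-166.9, 90.0, -165.4]
force: [-0.3, -0.6, 1.2]
gripper_width: 62.6
```

Request:
send_rows(commands=[[[0, -0.5, -0.1, 0, 0, 0], [0, -1, -0.1, 0, 0, 0]]])

```text
time_s: 32.88
ee_pos: [483.8, -38.9, 106.4]
ee_rot: [152.7, 90.0, 154.2]
force: [1.4, 1.1, -0.1]
gripper_width: 46.1
```

Request:
send_rows(commands=[[[0, -0.4, 0, 0.01, 0, 0], [0, -0.8, 0, 0.022, 0, 0], [0, -0.8, 0, 0.022, 0, 0], [0, -0.8, 0, 0.022, 0, 0]]])

```text
time_s: 33.38
ee_pos: [486.3, -117.0, 106.2]
ee_rot: [136.5, 90.0, 130.1]
force: [-0.9, 0.1, -0.3]
gripper_width: 45.3
```

```bash
python3 - <<'E'
from h import *
_,_,K,T=load('pics/w3.npz')
print(onz(K,T,83,181,7)); _,_,K,T=load('pics/w5.npz');print(onz(K,T,277,276,7),onz(K,T,263,352,7))
grab('wrist','w8')
E
```

```text
[478.15472685 -81.61017562   7.        ]
[478.31221328 -79.66618547   7.        ] [ 461.84899029 -176.74515107    7.        ]
```

View pics/w8.png

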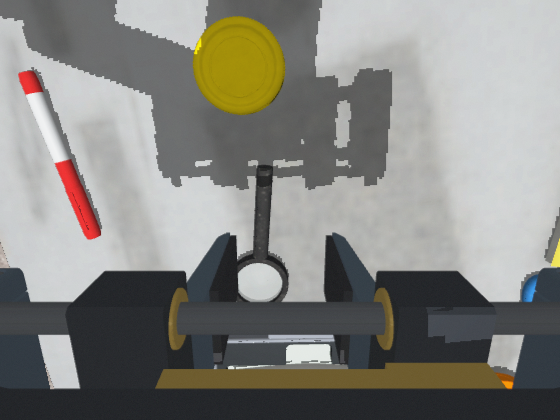

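Request:
send_rows(commands=[[[0.2, -0.089, -0.137, 0.009, 0, 0], [0.6, -0.089, -0.137, 0.009, 0, 0], [0.85, -0.089, -0.137, 0.009, 0, 0], [0.85, -0.089, -0.137, 0.009, 0, 0], [0.85, -0.089, -0.137, 0.009, 0, 0]]])

```text
time_s: 34.05
ee_pos: [472.8, -124.2, 22.3]
ee_rot: [-2.8, 89.9, -12.5]
force: [-0.0, -0.4, 0.6]
gripper_width: 45.4
```

Request:
send_rows(commands=[[[0.1, 0, -0.01, 0, 0, 0], [0.18, 0, -0.01, 0, 0, 0], [0.195, 0, -0.01, 0, 0, 0], [0.195, 0, -0.01, 0, 0, 0]]])

```text
time_s: 34.55
ee_pos: [471.0, -124.6, 1.8]
ee_rot: [167.7, 90.0, 158.0]
force: [-0.6, -0.2, 0.4]
gripper_width: 45.8
```

Request:
send_rows(commands=[[[0, 0, 0, 0, 0, 0], [0, 0, 0, 0, 0, 0], [0, 0, 0, 0, 0, 0], [0, 0, 0, 0, 0, 0], [0, 0, 0, 0, 0, 0]]], jaw=1, force=40)

```text
time_s: 35.17
ee_pos: [471.1, -124.6, 2.0]
ee_rot: [-3.9, 90.0, -13.6]
force: [0.0, -0.2, 1.1]
gripper_width: 12.4
```

Request:
send_rows(commands=[[[-0.1, 0, 0, 0, 0, 0], [-0.3, 0, 0, 0, 0, 0], [-0.6, 0, 0, 0, 0, 0], [-0.8, 0.2, -0.03, -0.02, 0, 0], [-0.8, 0.5, -0.08, -0.05, 0, 0], [-0.8, 0.8, -0.13, -0.08, 0, 0], [-0.8, 0.937, -0.16, -0.11, 0, 0], [-0.8, 0.937, -0.16, -0.14, 0, 0], [-0.8, 0.937, -0.16, -0.17, 0, 0], [-0.8, 0.937, -0.16, -0.2, 0, 0], [-0.8, 0.937, -0.16, -0.23, 0, 0], [-0.8, 0.937, -0.16, -0.26, 0, 0], [-0.8, 0.937, -0.16, -0.281, 0, 0], [-0.8, 0.937, -0.16, -0.281, 0, 0]]])

```text
time_s: 36.92
ee_pos: [471.1, -29.5, 82.4]
ee_rot: [-93.0, 90.0, -1.7]
force: [-0.3, -0.7, 0.4]
gripper_width: 12.4
```

```bash
python3 - <<'E'
from h import *
grab('wrist','w9')
E
```

```text
(no output)
```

View pics/w9.png

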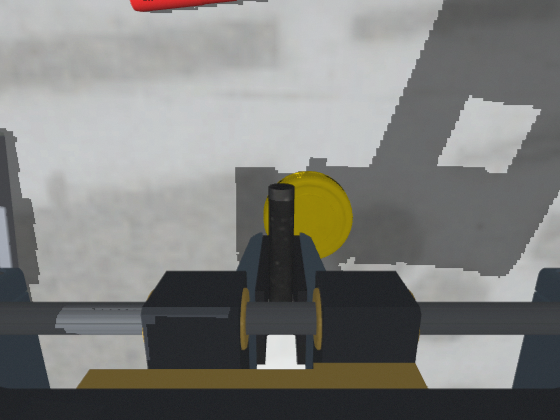

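```bash
python3 - <<'E'
from h import *
p,d,W=cloud('pics/w9.npz')
for v in range(188,300,10): print(v,W[v,281].round(1))
E
python3 cv.py 91.3 0 93 0;python3 cv.py 91.3 14.2 93 0
```

```text
188 [427.8 -31.6  92.1]
198 [431.9 -31.5  94.6]
208 [436.5 -31.4  95.3]
218 [441.6 -31.2  94.6]
228 [446.2 -31.1  95.5]
238 [451.9 -31.   93.9]
248 [456.8 -30.9  94.4]
258 [461.7 -30.8  95.1]
268 [467.4 -30.6  94.4]
278 [472.8 -30.5  94.3]
288 [478.9 -30.3  93.3]
298 [484.5 -30.2  93.6]
tool x -0.000 y -0.021 z 0.930
tool x -0.000 y -0.163 z 0.927
```

Request:
send_rows(commands=[[[0, -0.08, 0.4, 0, 0, 0], [0, -0.163, 0.927, 0, 0, 0]]])

```text
time_s: 37.22
ee_pos: [485.5, 63.9, 82.3]
ee_rot: [-96.6, 89.9, -5.5]
force: [1.1, -0.1, -0.9]
gripper_width: 11.9
```

Request:
send_rows(commands=[[[0, -0.01, 0.5, 0, 0, 0], [0, -0.021, 0.93, 0, 0, 0]]])

```text
time_s: 37.48
ee_pos: [484.7, 158.4, 82.2]
ee_rot: [-68.9, 90.0, 22.5]
force: [0.5, -1.3, -0.6]
gripper_width: 12.2
```

Request:
send_rows(commands=[[[0, -0.01, 0.5, 0, 0, 0], [0, -0.021, 0.93, 0, 0, 0]]])

```text
time_s: 37.72
ee_pos: [484.4, 251.5, 82.2]
ee_rot: [-64.7, 90.0, 26.6]
force: [0.8, -0.2, 0.3]
gripper_width: 12.1
```

Request:
send_rows(commands=[[[0, -0.01, 0.4, 0, 0, 0], [0, -0.021, 0.75, 0, 0, 0], [0.2, -0.021, 0.93, 0, 0, 0], [0.4, -0.021, 0.93, 0, 0, 0], [0.4, -0.021, 0.93, 0, 0, 0]]])

```text
time_s: 38.35
ee_pos: [482.4, 341.1, 39.2]
ee_rot: [125.7, 89.6, -142.9]
force: [-0.8, -0.2, -0.3]
gripper_width: 12.2
```

```bash
python3 - <<'E'
from h import *
from workcell import env
print(env.state()['ee_pos'])
grab('wrist','w10')
E
```

```text
[482.44449884 341.05740068  39.18093567]
```

View pics/w10.png

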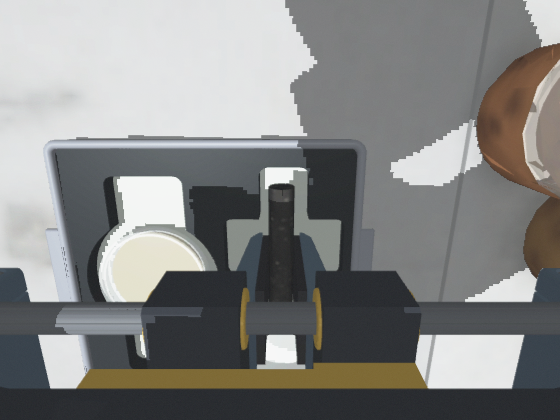

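```bash
python3 - <<'E'
from h import *
p,d,W=cloud('pics/w10.npz');_,_,K,T=load('pics/w10.npz')
g=p.min(-1);print(g[178,250:320:2]);print(g[235,220:350:4]);print(g[160:200,275:276].T)
for v,(a,b) in {178:(262,308),235:(228,340)}.items():
    print([onz(K,T,u,v,z).round(1)[:2] for u in (a,b) for z in (4,16)])
print('rear edge',onz(K,T,285,168,16),onz(K,T,285,168,4))
for v in (190,210,240,270): print(W[v,281].round(1))
E
```

```text
[ 87  87  87  85  66 130 139 138 244 244 244 244 243 244 243 243 243 243
 243 243 243 243 137 138 139 138 139 139 138  49  76  75  44  45  44]
[ 43  37 137 137 137 137 136 137 137  64  61  75  51  45  47  47  47  43
  37  77  64  64 117 136 136 136 136 136 136 136  79  41  44]
[[ 88  87  88  87  88  83  86 178 242 244 244 244 244 243 244 243 243 243
  243 243 243 243 244 178  67  41  44  36  35  60  82  82  80  79  77  78
   79  78  79  78]]
[array([444.2, 327.8]), array([441.7, 328.5]), array([443.5, 354.9]), array([441.1, 353.9])]
[array([480.5, 307.2]), array([475.9, 309. ]), array([478.8, 376.2]), array([474.2, 374. ])]
rear edge [435.79501511 341.02131514  16.        ] [437.95043829 341.18409657   4.        ]
[439.4 339.   52.1]
[449.1 339.2  51.6]
[464.1 339.6  51.4]
[480.4 340.   50.2]
```

Request:
send_rows(commands=[[[0, -0.035, 0.015, 0, 0, 0], [0.1, -0.035, 0.015, 0, 0, 0], [0.2, -0.035, 0.015, 0, 0, 0], [0.28, -0.035, 0.015, 0, 0, 0], [0.28, -0.035, 0.015, 0, 0, 0], [0.28, -0.035, 0.015, 0, 0, 0]]])

```text
time_s: 39.15
ee_pos: [487.9, 344.4, 14.0]
ee_rot: [-66.4, 90.0, 25.1]
force: [-0.1, -0.2, -0.6]
gripper_width: 12.2
```

Request:
send_rows(commands=[[[-0.05, 0.017, -0.022, 0, 0, 0], [-0.05, 0.017, -0.022, 0, 0, 0], [-0.05, 0.017, -0.022, 0, 0, 0]]])

```text
time_s: 39.52
ee_pos: [486.3, 342.1, 19.3]
ee_rot: [-60.9, 90.0, 30.5]
force: [-0.8, 0.5, -0.6]
gripper_width: 12.3
```

```bash
python3 - <<'E'
from h import *
grab('wrist','w11')
p,d,W=cloud('pics/w11.npz');_,_,K,T=load('pics/w11.npz')
for v in range(160,290,10): print(v,W[v,281].round(1))
E
```

```text
160 [432.2 339.7  15.5]
170 [439.5 339.9   3.3]
180 [444.7 340.    4. ]
190 [443.3 339.9  31.7]
200 [448.  340.   31.6]
210 [453.  340.2  31. ]
220 [457.7 340.3  31.6]
230 [462.8 340.4  31.3]
240 [467.9 340.6  31.1]
250 [472.8 340.7  31.9]
260 [478.2 340.8  31.4]
270 [484.3 341.   30. ]
280 [489.3 341.1  30.9]
```

View pics/w11.png

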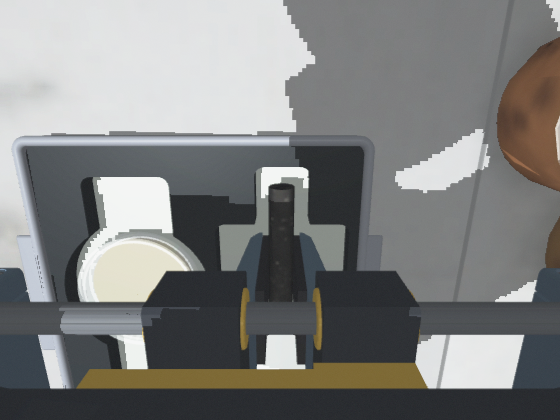

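Request:
send_rows(commands=[[[0.05, 0, 0.005, 0, 0, 0], [0.09, 0, 0.005, 0, 0, 0], [0.115, 0, 0.005, 0, 0, 0], [0.125, 0, 0.005, 0, 0, 0], [0.125, 0, 0.005, 0, 0, 0]]])

```text
time_s: 40.2
ee_pos: [486.1, 342.5, 6.4]
ee_rot: [-177.3, 90.0, -85.8]
force: [-0.2, 0.1, -0.8]
gripper_width: 12.3
```

Request:
send_rows(commands=[[[0.005, 0, 0, 0, 0, 0], [0.008, 0, 0, 0, 0, 0], [0.008, 0, 0, 0, 0, 0]]])

```text
time_s: 40.58
ee_pos: [486.3, 342.6, 5.9]
ee_rot: [-62.3, 90.0, 29.1]
force: [-0.8, 0.0, 1.8]
gripper_width: 12.2
```

Request:
send_rows(commands=[[[0.003, 0, 0, 0, 0, 0], [0.005, 0, 0, 0, 0, 0], [0.005, 0, 0, 0, 0, 0]]])

```text
time_s: 40.95
ee_pos: [486.2, 342.6, 5.7]
ee_rot: [-59.0, 90.0, 32.5]
force: [-0.9, -1.0, 5.4]
gripper_width: 12.2
```

Request:
send_rows(commands=[[[0, 0, 0, 0, 0, 0], [0, 0, 0, 0, 0, 0], [0, 0, 0, 0, 0, 0], [0, 0, 0, 0, 0, 0]]], jaw=0.3)

```text
time_s: 41.45
ee_pos: [486.1, 342.5, 4.9]
ee_rot: [139.4, 90.0, -129.2]
force: [0.1, 0.1, 0.1]
gripper_width: 31.9
```

Request:
send_rows(commands=[[[-0.1, 0, 0, 0, 0, 0], [-0.4, 0, 0, 0, 0, 0], [-0.9, 0, 0, 0, 0, 0], [-1, 0, -0.4, 0, 0, 0], [-1, 0, -0.9, 0, 0, 0], [-1, 0, -0.9, 0, 0, 0]]])

```text
time_s: 42.2
ee_pos: [488.2, 250.0, 106.1]
ee_rot: [-142.1, 90.0, -50.9]
force: [-0.0, 0.3, 0.7]
gripper_width: 31.8
```

Request:
send_rows(commands=[[[-0.5, -0.1, -0.1, 0.03, 0, 0], [-1, -0.2, -0.25, 0.06, 0, 0], [-1, -0.2, -0.25, 0.09, 0, 0], [-1, -0.2, -0.25, 0.12, 0, 0], [-1, -0.2, -0.25, 0.15, 0, 0], [-1, -0.2, -0.25, 0.18, 0, 0], [-1, -0.2, -0.25, 0.21, 0, 0], [-1, -0.2, -0.25, 0.24, 0, 0], [-1, -0.2, -0.25, 0.254, 0, 0], [-1, -0.2, -0.25, 0.254, 0, 0], [-1, -0.2, -0.25, 0.254, 0, 0]]])

```text
time_s: 43.58
ee_pos: [509.0, 228.5, 205.3]
ee_rot: [40.1, 90.0, 40.2]
force: [-0.1, 0.1, -0.2]
gripper_width: 32.2
```

```bash
python3 - <<'E'
from h import *
grab('wrist','w12');grab('scene','s12');grab('side','d12')
a=cv2.imread('pics/s12.png')[160:310,140:430];cv2.imwrite('pics/s12z.png',cv2.resize(a,(780,403),interpolation=2))
E
```

```text
(no output)
```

View pics/w12.png

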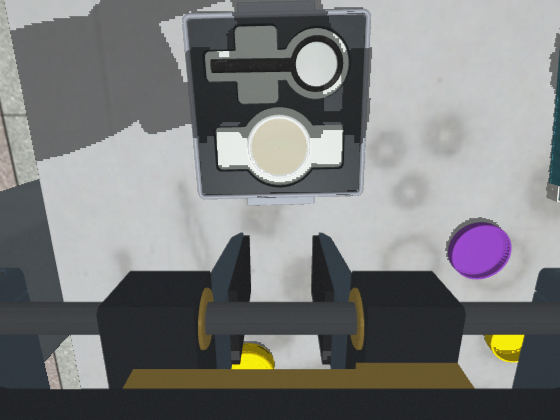

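View pics/s12z.png

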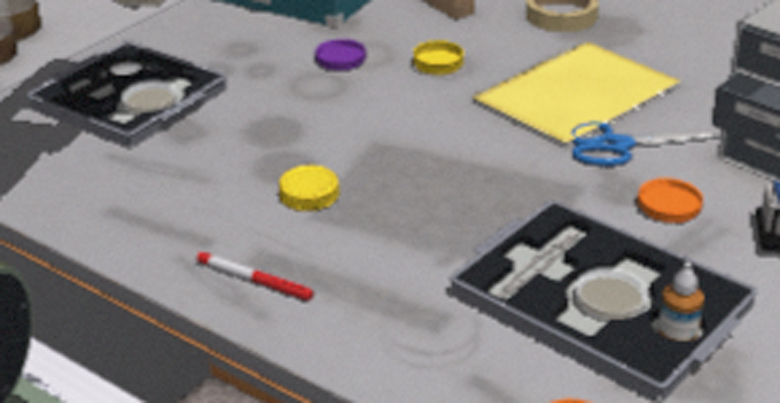

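View pics/d12.png

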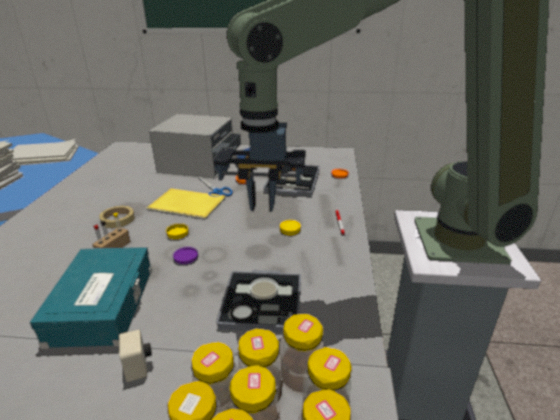

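```bash
python3 - <<'E'
from objs import *
dish('pics/w12.npz',(242,112,315,188),18,zlo=12)
p,d,W=cloud('pics/w12.npz')
print('lens handle z',[round(float(np.nanmedian(W[63:68,u,2])),1) for u in (215,230,250,270,285)],'ring',W[40:44,318,2].round(1),W[85:89,318,2].round(1),W[62:68,292:296,2].round(1).mean(), W[62:66,340:343,2].mean())
P,D,S=cloud('pics/s12.npz')
def near(x,y,r): 
    m=np.hypot(S[...,0]-x,S[...,1]-y)<r; return np.nanpercentile(S[m][:,2],[10,50,90,99]).round(1)
print('dish3',near(486,-353,25),'bottle',near(480,-423,12),'forceps',near(493,-274.5,60) )
E
```

```text
ellipse [506.7 263.7] [63.5 64.4] circ [array([506.7, 263.9]), np.float64(32.6)] zmed 17.4
lens handle z [19.2, 18.2, 18.5, 16.0, 15.7] ring [13.4  9.3 10.8 10. ] [10.  14.6 13.2 15.3] 14.625 13.572159036267449
dish3 [17.1 19.  20.7 21.9] bottle [50.6 63.3 75.6 81.4] forceps [ 4.  14.9 19.1 21.8]
```

```bash
python3 - <<'E'
from h import *
def prof(f,P,dirv,ts):
    p,d,W=cloud(f);_,_,K,T=load(f);o=[]
    for t in ts:
        q=P+t*dirv;u,v=proj(K,T,[q[0],q[1],12]);u,v=int(round(u)),int(round(v));o.append((t,round(float(np.nanmedian(W[v-2:v+3,u-2:u+3,2])),1)))
    print(f,o)
ts=list(range(-38,34,6))
prof('pics/w2.npz',np.array([471.7,-124.3]),-np.array([.166,.986]),ts)
a=np.radians(1.5);prof('pics/w12.npz',np.array([485,341.8]),np.array([np.cos(a),np.sin(a)]),ts)
p,d,K,T=load('pics/w12.npz');a=cv2.imread('pics/w12.png')[5:110,185:365];cv2.imwrite('pics/w12z.png',cv2.resize(a,None,fx=4,fy=4,interpolation=2))
E
```

```text
pics/w2.npz [(-38, 14.7), (-32, 14.2), (-26, 13.8), (-20, 13.9), (-14, 13.4), (-8, 13.6), (-2, 13.5), (4, 13.3), (10, 12.6), (16, 12.6), (22, 11.9), (28, 11.8)]
pics/w12.npz [(-38, 18.4), (-32, 18.5), (-26, 18.3), (-20, 17.7), (-14, 17.7), (-8, 17.9), (-2, 17.1), (4, 17.4), (10, 16.4), (16, 16.8), (22, 16.2), (28, 15.9)]
```

View pics/w12z.png

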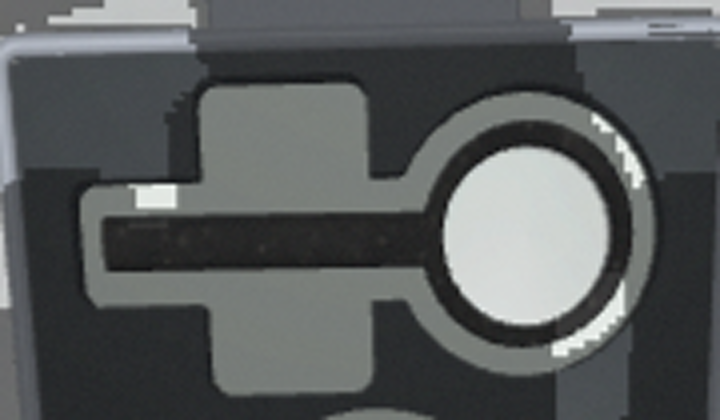

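```bash
python3 - <<'E'
from h import *
a=cv2.imread('pics/s12.png')[228:312,300:425];cv2.imwrite('pics/s12t.png',cv2.resize(a,None,fx=6,fy=6,interpolation=2))
_,_,K,T=load('pics/s12.npz')
a=np.radians(-5.4)
for s in(-66.5,0,66.5): 
    u,v=proj(K,T,[493.2+s*np.cos(a),-274.5+s*np.sin(a),8]);print((u-300)*6,(v-228)*6)
E
```

```text
149.39801442786018 258.35072635107326
242.6167276579556 182.72580812811384
329.21145010812756 112.47469033302372
```

View pics/s12t.png

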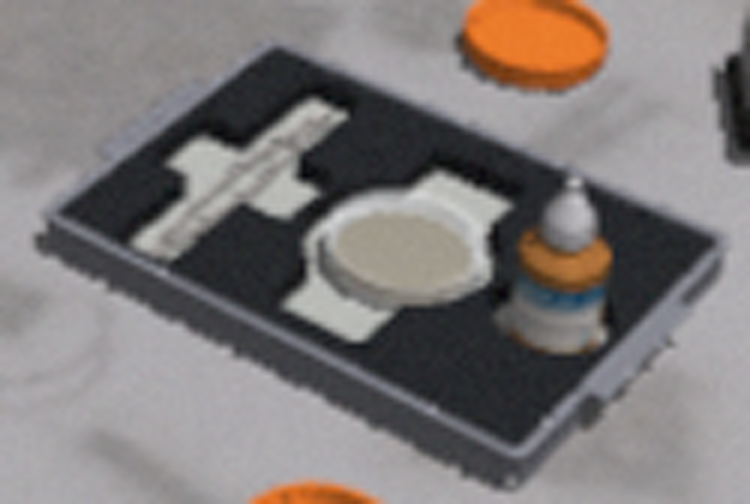

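The forceps lie inside the groove, from about (165,240) to (330,110) in the zoomed view. The dish is seated and the bottle is upright in its hole. I'm handing the job in.

```bash
python3 - <<'E'
from workcell import env
print(env.job_done(), env.state()['time_s'])
E
```

```text
the job is handed in; nothing more can be done
the job is handed in; nothing more can be done
```

Both kits are made up and the job is handed in, at about 44 s of the 128 s allowed. I placed each thing until it just touched the cut-out floor (2 to 7 N) before letting go.

- **Disc-test kit (three cut-outs):** dish, then forceps, then the dropper bottle standing upright. In the last scene view all three look home, with the bottle top at about 81–82 mm. I checked this tray from the scene camera only, not with a close wrist view at the end. Its depth noise is about 2 mm, so the forceps' height rests on the contact felt and the picture.
- **Colony-count kit (two cut-outs):** the other dish, then the hand lens with its glass away from the robot. The dish is within about 1 mm of the cut-out centre, with its top at about 17.4 mm (18 expected). The lens shows the same height profile as on the bench, plus the 4 mm floor, so it lies flat.
- **Left alone:** the yellow jar lid and the orange and purple look-alikes show in the same places in the last views.

No check failed. The arm's position reading was 2–4 mm off while it was still settling over the lens slot, so I corrected and looked again before lowering it.

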